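# Close the leaf press

### The job

Finish the lattice of the leaf press: lay the two long loose slats side by side as the third layer, centred and crosswise to the layer below, one on each side of the post and near enough to it for the collar's foot to bear on both. Then set the knurled collar over the post, turn it until its hidden keyway drops over the pin, push it fully home on the slats against the springs, and finish while still holding it pushed home. Leave the other things on the table where they are.

Things in the scene. Friction and masses are not known exactly. Their poses are not given: they have to be found in the camera images.
- slat_a: loose pale wooden slat, 160 x 20 x 12 mm, 30 g or so, lying flat on the table; origin at the centre of its underside, x along its length, z up
- slat_b: the second such slat, identical
- collar: loose brass pressing collar, 200 to 330 g, standing on the table: a round foot 80 mm across and 6 mm thick, a body 44 mm across up to 50 mm, then a knurled head 54 mm across from 50 to 74 mm above the underside. Origin at the centre of its underside, z up. It looks the same from all round
- collar_head (a point): centre of the collar's knurled head, where to take it, 62 mm above its underside. Inside, open below: a bore 21 mm wide and 25 mm deep for the post, then a wider room up to 50 mm. Four keyways 90 degrees apart run along the bore, each 9 mm wide, 36 mm across opposite ends. They cannot be seen and their direction is not told: a quarter turn at most brings a pair over the pin
- press: fixed leaf press: square base board 190 x 190 x 18 mm on the table, on it a springy lattice bed, in the middle an upright steel post. Origin at the centre of the board's underside (on the post's axis), z up, x and y along its edges
- post_top (a point): centre of the top of the steel post, 112 mm above the table. The post is 18 mm thick, its top 4 mm tapered
- pin_top (a point): point on the post's axis level with the upper side of the cross pin, 88 mm above the table. The steel pin is level, 6 mm thick, 31 mm from end to end; its direction differs each time and is not reported by this frame. A collar not lined up stops with its underside here; lined up it falls freely 14 mm further, onto the loose slats
- bed_top (a point): centre of the lattice bed at the top of its second layer, 62 mm above the table unpressed; axes as the press. Fixed layers: two slats along x, on them two along y at x = -50 and +50 mm, each 160 x 20 x 12 mm. The third layer is the loose slats, along x, best at y = -34 and +34 mm, centred at x = 0, undersides at 62 mm, tops at 74 mm. The collar's foot bears only on these
- bed (a joint): how far the lattice bed is pressed down against its springs, m: 0 = up, 0.008 = fully home (hard stop; collar's underside then 66 mm above the table). It takes 7 N to start moving and about 13 N at the stop, and springs back when let go
- offcut: short leftover of the same slat wood, 50 x 20 x 12 mm, lying on the table; too short to use; origin under its centre
- ink_bottle: amber glass ink bottle with black cap, 36 mm across, 75 mm tall, standing; origin under its centre
- compass: flat brass compass, 72 mm across, 15 mm high; origin under its centre
- water_cup: white cup, 72 mm across, 70 mm high; origin under its centre
- brush: slender black paint brush, 215 mm long, lying; origin under its middle
- stone: grey pebble paperweight, 66 mm across, 26 mm high; origin under its centre
Mind the look-alikes: they are no part of the job. What is shaped like the slat_a but yellow is not meant. Leave any purple look-alike of the collar alone.

How it is judged (in metres and radians):
On the way, in this order (a step that is already met when the one before it is completed fails the run):
1. both slats lie as the third layer, one each side of the post (x of slat_a in the frame of bed_top between -0.025 and 0.025 m and z of slat_a in the frame of bed_top between -0.004 and 0.004 m and angle between the x axis of each of slat_a, slat_b and the x axis of bed_top, either way round below 0.2 rad and angle between each of slat_a, slat_b's own x axis and vertical above 1.5 rad and linear speed of each of slat_a, slat_b below 0.03 m/s and x of slat_b in the frame of bed_top between -0.025 and 0.025 m and z of slat_b in the frame of bed_top between -0.004 and 0.004 m and ((y of slat_a in the frame of bed_top between 0.019 and 0.046 m and y of slat_b in the frame of bed_top between -0.046 and -0.019 m) or (y of slat_a in the frame of bed_top between -0.046 and -0.019 m and y of slat_b in the frame of bed_top between 0.019 and 0.046 m))), for 0.2 s.
2. the collar is over the post (horizontal distance between collar and post_top below 0.004 m and z of collar in the frame of post_top below -0.012 m and angle between collar's own z axis and vertical below 0.12 rad), for 0.2 s.
At the end, for the whole second after the job is handed in: Both slats lie flat as the third layer, centred within 25 mm, crosswise within 0.2 rad, 19 to 46 mm from the post's axis, one each side; the collar is upright, within 4 mm of the post's axis, over the pin, and the fingers hold it with the bed pressed at least 5.5 of its 8 mm (all of step 1 and all of step 2 and z of collar in the frame of press below 0.0705 m and value of joint bed above 0.0055 m and contact force between the fingers and collar above 2 N); the arm keeps its last pose, push and grip.
It fails at once if another thing on the table is shifted by more than 40 mm (distance of any of offcut, ink_bottle, compass, water_cup, brush, stone from where it was at the start of the episode above 0.04 m).
It also fails if it takes over 72 s, if anything falls off the work surface, if the arm or the gripper's body presses on something with over 40 N, if the wrist force passes 120 N, or if a joint passes its speed limit or range.

### The arm

A 6-joint arm with a two-finger parallel gripper is mounted at the origin on the work surface. World frame = base frame: x ahead of the robot, y to its left, z up, the work surface at z = 0. Lengths are in m, angles in degrees, forces in N, time in s.
With the tool pointing down it reaches from about 0.375 to 0.75 m from the base axis. Payload 9 kg.
Tool frame: the origin (TCP) lies where the fingers leave the gripper's body, on its centre line; the fingertips stand 73 mm ahead of it and the grasp point (between the pads) lies 54 mm ahead of it (robot.tip_reach is the distance from the TCP to the fingertips, in m); z points along the fingers, y is the line along which they close (so a half turn about z gives the same grasp; the last joint's range is limited). The gripper opens to 85 mm and grips with 20 to 120 N. Pads are 22 mm wide; open, the fingers measure 114 mm over their backs; the gripper's body (76 mm by 85 mm) begins 54 mm behind the grasp point. The pads swing forward as they close: fully open they stand 13 mm farther back than shut.
Start: joints at [-79.166, 5.964, 5.575, 89.605, 0, 77.527], TCP at [0.237, -0.551, 0.304] pointing down, gripper open.
Joint ranges: [-171.21, 171.21], [-48.23, 106.86], [-62.78, 66.21], [-105.2, 120.99], [-86.42, 89.51], [-180, 180]. Speed limits (degrees/s): [127.2, 127.2, 147.25, 180, 180, 180].

### API

Orientations are given as [roll, pitch, yaw] about the fixed x, y, z axes, in that order (R = Rz(yaw) Ry(pitch) Rx(roll)).
In Python, from plant import robot gives the robot as it stands. Calls block until the motion is done:
- robot.move_pose(position, orientation): joint-space move of the TCP to a pose.
- robot.line_to(position, vel=0.15, rotation=None, guard=None): straight line of the TCP; rotation=None keeps the orientation; vel is the mean speed in m/s. With guard (N) it stops when the force on the tool has changed by that much, and returns True; else False.
- robot.goto_joints(angles): joint-space move.
- robot.set_gripper(opening): finger opening in m; the grip force is fixed at half the most; returns when the fingers have stopped.
- robot.pause(seconds).
- robot.ik(position, orientation): joint angles nearest the present ones, or None.
- robot.observe(): the state.
- robot.grab_frame(name): name is "scene" or "top" or "wrist"; returns the picture (384x512x3 uint8, blue, green, red); there is no depth.
- robot.get_calibration(name): a dict with "vertical_fov" (degrees; the focal length in pixels is half the picture's height over the tangent of half this angle, whatever the lens; pixels are square), "cx", "cy" (the principal point, pixels), "k1" (the pictures are not rectified: a ray, as slopes to the right and down, at radius r is drawn at 1 + k1 r^2 times it, then the intrinsics apply), "rvec" (rotation vector, rad) and "tvec" (3), from world to camera coordinates, as OpenCV has them. Camera axes: x right, y down, z forward; pixel columns grow to the right and rows downward; lengths in m; the calibration is good to about 2 mm. A picture is of the moment at which its call begins: read the wrist's pose just before it. get_calibration takes no time and is no camera call; for the wrist camera it gives the pose at the moment of the call.
A pose or a line that the arm cannot do raises robot.IKError and nothing moves.
- robot.job_done(): hands the job in; it is judged then, once.
The state is a dict: "time": time; "q": joint angles; "qvel": joint speeds; "joint_torque": joint torques, N m; "tool_pos": TCP position; "tcp_rot": TCP orientation; "ft_force": force on the tool from outside, world axes, zero at the start; "torque": the same for the moment, N m; "gripper_width": finger opening in m; "gripper_force": force on a finger pad.
Only numpy, scipy, OpenCV 4.12 (cv2) and the standard library are available. Lean on these libraries where they do the work, as an engineer would, in place of code of your own. Each camera call takes 0.05 s, during which the arm holds its last target. There are 200 camera calls.

## Working session

There is one attempt and no reset: what is moved stays moved. The work goes in short steps, each a Python script; the robot and the scene stay as the last script left them, time stands still between calls to the robot, and variables do not carry over. Pictures are saved under pics/ and viewed, at most 10 in all, crops included, and the job is handed in when it is done.

```bash
mkdir -p pics; ls; python3 - <<'E'
from plant import robot
import cv2
for n in("top","scene"):
    im=robot.grab_frame(n); cv2.imwrite(f"pics/{n}0.png",im); print(n,robot.get_calibration(n))
print(robot.observe())
E
```

```text
pics
top {'vertical_fov': 46.561865739985194, 'cx': 259.7854043534252, 'cy': 197.76937599092284, 'k1': -0.09588933540909092, 'rvec': array([ 2.12976166, -2.15281233,  0.15418626]), 'tvec': array([-0.16621245,  0.55988742,  1.08356405])}
scene {'vertical_fov': 54.52271627091347, 'cx': 254.6925751789716, 'cy': 190.8107573235745, 'k1': -0.04701941411837008, 'rvec': array([ 1.42328587,  2.17099563, -0.85700594]), 'tvec': array([ 0.37420191, -0.239692  ,  1.34174216])}
{'time': 0.1, 'q': array([-7.91648955e+01,  5.99663794e+00,  5.53208417e+00,  8.96029571e+01,
        4.94888117e-04,  7.75253777e+01]), 'qvel': array([-0.13364205, -0.103419  ,  0.09143642,  0.04692038,  0.0624268 ,
       -0.10470512]), 'joint_torque': array([ 8.03494826e-03, -5.58206534e+01,  5.04718816e+01,  1.31475207e-02,
       -1.63879577e-04, -3.38436223e-05]), 'tool_pos': array([ 0.23738036, -0.55082826,  0.30319076]), 'tcp_rot': array([-1.79934190e+02, -1.50660251e-02,  2.33097179e+01]), 'ft_force': array([ 0.28170747,  0.20419026, -0.63257094]), 'torque': array([-0.02342243,  0.01916261, -0.03646841]), 'gripper_force': 0.0, 'gripper_width': 0.08540874224586789}
```

View pics/top0.png

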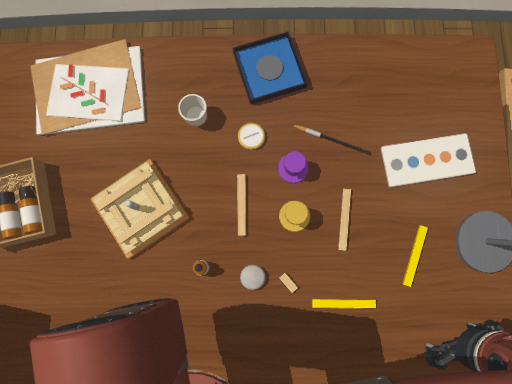

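View pics/scene0.png

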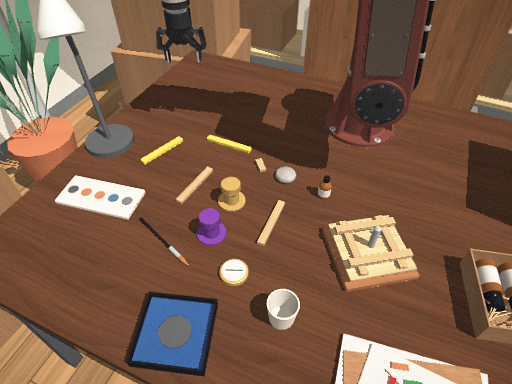

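The top view shows slats at (241,205) and (345,219), the brass collar at (294,216), the press at (140,208) and its post top near (128,204). The purple collar and the yellow slats are decoys.

```bash
cat > h.py <<'E'
import numpy as np, cv2
from plant import robot
def ray(cal,px):
    px=np.atleast_2d(np.float64(px)); f=192/np.tan(np.radians(cal["vertical_fov"])/2)
    K=np.array([[f,0,cal["cx"]],[0,f,cal["cy"]],[0,0,1]])
    n=cv2.undistortPoints(px[:,None],K,np.array([cal["k1"],0,0,0]))[:,0]
    R=cv2.Rodrigues(np.float64(cal["rvec"]))[0]; t=np.ravel(cal["tvec"])
    d=np.c_[n,np.ones(len(n))]@R
    return -R.T@t,d
def onplane(cal,px,z):
    c,d=ray(cal,px); return c+d*((z-c[2])/d[:,2])[:,None]
def blobs(mask,amin=60):
    n,l,s,c=cv2.connectedComponentsWithStats(mask.astype(np.uint8))
    return [(l==i) for i in range(1,n) if s[i,4]>=amin]
def rect(cal,m,z):
    """min-area rectangle in world xy of a mask's contour: centre, (long,short), angle of long side"""
    c=max(cv2.findContours(m.astype(np.uint8),0,cv2.CHAIN_APPROX_NONE)[0],key=cv2.contourArea)[:,0]
    w=onplane(cal,c,z)[:,:2]
    (cx,cy),(a,b),th=cv2.minAreaRect((w*1000).astype(np.float32))
    if a<b:a,b,th=b,a,th+90
    return np.array([cx,cy])/1000,(a,b),(th+90)%180-90
E
python3 - <<'E'
from h import *
im=cv2.imread("pics/top0.png"); cal=robot.get_calibration("top"); hsv=cv2.cvtColor(im,cv2.COLOR_BGR2HSV)
for p in [(241,205),(345,219),(294,216),(294,212),(289,283),(140,165),(60,200),(294,227)]: print(p,hsv[p[1],p[0]])
H,S,V=cv2.split(hsv)
m=(H>10)&(H<28)&(S>60)&(V>130)
for b in blobs(m):
    ys,xs=np.nonzero(b); print(int(xs.mean()),int(ys.mean()),b.sum(),*[np.round(v,3) for v in rect(cal,b,0.012)])
crop=cv2.resize(im[150:265,80:200],None,fx=4.5,fy=4.5,interpolation=cv2.INTER_CUBIC)
s=cv2.imread("pics/scene0.png")[205:300,315:425]
s=cv2.resize(s,(int(110*517/95*.5),258),interpolation=cv2.INTER_CUBIC)
out=np.zeros((600,800,3),np.uint8); out[:crop.shape[0],:crop.shape[1]]=crop; 
s=cv2.resize(s,(258,258)); out[:258,541:799]=s; cv2.imwrite("pics/crop0.png",out)
E
```

```text
(241, 205) [ 19 102 221]
(345, 219) [ 19 103 220]
(294, 216) [ 22 166 212]
(294, 212) [ 22 164 213]
(289, 283) [ 19 102 217]
(140, 165) [ 17 121 189]
(60, 200) [ 14 163  75]
(294, 227) [ 22 164 213]
80 79 3441 [0.891 0.326] [308.011 240.329] -76.131
506 88 466 [ 0.836 -0.855] [179.361  35.783] -7.105
79 86 154 [0.88  0.318] [119.992  45.127] 72.123
97 110 64 [0.808 0.266] [34.776 14.18 ] -78.58
250 135 202 [ 0.73  -0.149] [73.802 71.308] 10.824
72 141 447 [0.723 0.316] [324.129  24.222] -89.587
445 156 109 [ 0.668 -0.667] [30.823 27.509] -4.519
428 159 109 [ 0.662 -0.622] [32.77  27.247] -4.148
21 190 716 [0.566 0.48 ] [213.045 126.911] 13.142
134 206 4742 [0.56  0.181] [254.572 235.499] 37.817
241 204 560 [ 0.548 -0.123] [161.753  20.894] -0.289
344 219 534 [ 0.505 -0.389] [161.061  22.151] -6.555
21 200 135 [0.567 0.465] [59.482 38.958] 28.367
293 215 763 [ 0.516 -0.258] [80.267 74.79 ] -0.939
4 208 68 [0.543 0.511] [28.894 19.811] -81.463
28 227 95 [0.491 0.44 ] [34.119 20.786] -74.595
414 255 589 [ 0.41  -0.568] [162.157  25.283] -19.461
6 232 90 [0.477 0.499] [34.697 20.994] -76.062
196 267 71 [ 0.386 -0.011] [39.05  25.503] -7.401
287 282 175 [ 0.346 -0.241] [51.13  21.332] 39.978
342 303 574 [ 0.291 -0.379] [162.211  22.407] 88.911
205 372 68 [ 0.126 -0.03 ] [81.584 11.007] 77.16
```

View pics/crop0.png

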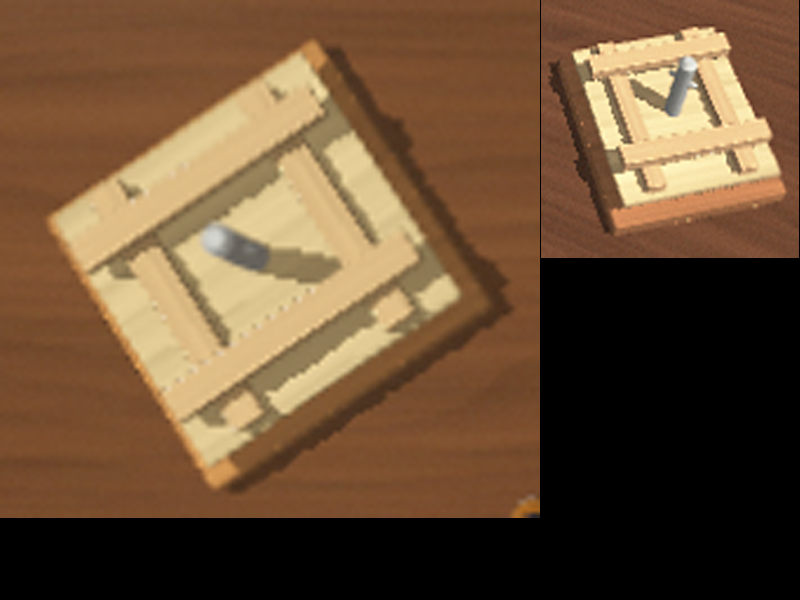

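The crop shows the second-layer slats running from (90,260) to (320,95) and from (180,405) to (410,245). The post top is near (213,235) in the crop, which is about (127,202) in the frame. Next I look at it from the wrist.

```bash
cat >> h.py <<'E'
def P(): return np.array(robot.observe()["tool_pos"])
E
python3 - <<'E'
from h import *
cal=robot.get_calibration("top")
post=onplane(cal,(127.3,202.2),.112)[0]
c=(np.array([[90,260],[320,95],[180,405],[410,245]])/4.5+[80,150])
w=onplane(cal,c,.062); 
for a,b in((0,1),(2,3)): d=w[a]-w[b]; print("yaw",np.degrees(np.arctan2(d[1],d[0])),np.linalg.norm(d))
print("post",post)
robot.move_pose([post[0]-.05,post[1]-.02,.32],[180,0,215.7])
robot.pause(.3); o=robot.observe(); wc=robot.get_calibration("wrist"); im=robot.grab_frame("wrist"); cv2.imwrite("pics/w1.png",im)
print(o["time"],o["tool_pos"],o["tcp_rot"],wc); np.save("wc1.npy",wc,allow_pickle=True)
R=cv2.Rodrigues(wc["rvec"])[0]; print("cam",-R.T@wc["tvec"],R[2])
E
```

```text
yaw 125.73634714667848 0.15705375869749608
yaw 124.69233902944926 0.15339885899890596
post [0.54031117 0.14313506 0.112     ]
2.95 [0.49039293 0.12288791 0.31997524] [-1.79999806e+02 -2.80077022e-03 -1.44333857e+02] {'vertical_fov': 63.07167954605924, 'cx': 257.4282772416622, 'cy': 189.95609806885733, 'k1': -0.07457693105577125, 'rvec': array([-1.3627118 , -2.65446734, -0.39081165]), 'tvec': array([ 0.184629  , -0.49215454,  0.25924134])}
cam [0.430129   0.08100326 0.38979167] [ 0.23345243  0.16837852 -0.95767878]
```

View pics/w1.png

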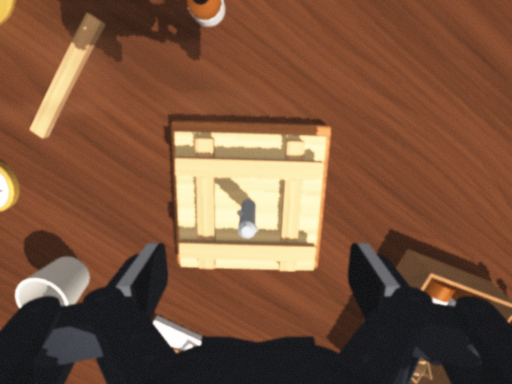

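The wrist view shows the post top at about (247,230) and the press square at columns 172–330, rows 123–270. I'll refine this with masks in all three views.

```bash
python3 - <<'E'
from h import *
wc=np.load("wc1.npy",allow_pickle=True).item()
V={"wrist":(cv2.imread("pics/w1.png"),wc,(247,228)),"top":(cv2.imread("pics/top0.png"),robot.get_calibration("top"),(128,203)),"scene":(cv2.imread("pics/scene0.png"),robot.get_calibration("scene"),(377,232))}
for n,(im,cal,p) in V.items():
    h=cv2.cvtColor(im,cv2.COLOR_BGR2HSV); m=(h[...,1]<75)&(h[...,2]>60)
    w=np.zeros_like(m); r=32; w[p[1]-r:p[1]+r,p[0]-r:p[0]+r]=1
    bs=blobs(m&w,10)
    b=min(bs,key=lambda b:np.min(np.hypot(*(np.argwhere(b)-p[::-1]).T)))
    br=b&(h[...,2]>150)
    print(n,b.sum(),br.sum(),np.argwhere(br).mean(0)[::-1] if br.any() else None)
    ys,xs=np.nonzero(b); print(" x",xs.min(),xs.max(),"y",ys.min(),ys.max())
    if br.any(): 
        q=np.argwhere(br).mean(0)[::-1]; print(" at .110",onplane(cal,q,.110)[0])
# press slats in wrist view: wood mask rows
im,h=V["wrist"][0],cv2.cvtColor(V["wrist"][0],cv2.COLOR_BGR2HSV)
c=np.array([[175,158],[326,158],[326,179],[175,179],[178,243],[321,247],[319,272],[178,267]])
out=cv2.resize(im[110:285,160:345],None,fx=3.2,fy=3.2,interpolation=cv2.INTER_CUBIC)
cv2.imwrite("pics/w1c.png",out)
E
```

```text
wrist 2012 1688 [246.63507109 214.59004739]
 x 215 278 y 196 238
 at .110 [0.52435205 0.13615159 0.11      ]
top 105 43 [127.11627907 202.51162791]
 x 124 139 y 199 209
 at .110 [0.53985174 0.14417239 0.11      ]
scene 299 193 [374.21243523 243.36787565]
 x 359 386 y 226 254
 at .110 [0.58785005 0.14680877 0.11      ]
```

View pics/w1c.png

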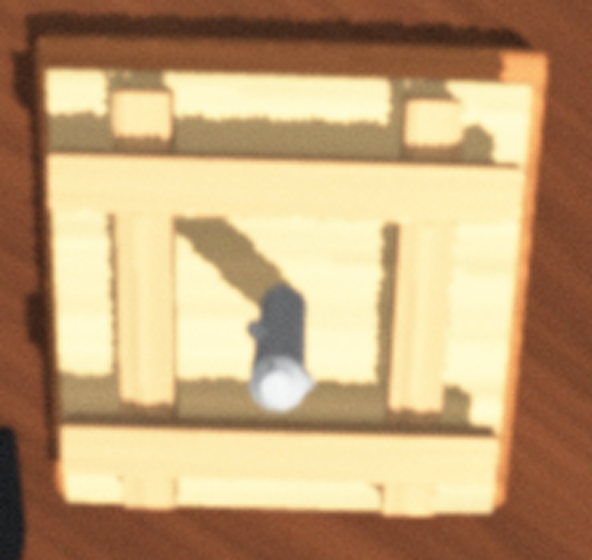

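Crop: the post top centre is at (281,386), which is (247.8,230.6) in the frame. The second-layer slat end midpoints are about (49,182), (523,192), (61,452) and (496,458).

```bash
python3 - <<'E'
from h import *
wc=np.load("wc1.npy",allow_pickle=True).item()
f=lambda c:np.array(c)/3.2+[160,110]-.35
print("post wrist",onplane(wc,f([(281,386)]),.111))
print("post top",onplane(robot.get_calibration("top"),[(127.2,202.4)],.111), "scene",onplane(robot.get_calibration("scene"),[(378,229)],.111))
w=onplane(wc,f([(49,182),(523,192),(61,452),(496,458)]),.062)
print(w,w.mean(0))
for a,b in((0,1),(2,3)): d=w[a]-w[b]; print(np.degrees(np.arctan2(d[1],d[0])),np.linalg.norm(d))
d=(w[0]+w[1]-w[2]-w[3])/2; print("x dir",np.degrees(np.arctan2(d[1],d[0])),np.linalg.norm(d))
# slats: colour check of the wrist-seen slat A end
E
```

```text
post wrist [[0.53687359 0.14595776 0.111     ]]
post top [[0.53997558 0.14366972 0.111     ]] scene [[0.5435517  0.14686694 0.111     ]]
[[0.54034345 0.05121033 0.062     ]
 [0.45026781 0.18279148 0.062     ]
 [0.62432702 0.10716086 0.062     ]
 [0.53340344 0.2378936  0.062     ]] [0.53708543 0.14476406 0.062     ]
-55.60588853311064 0.15945914549175041
-55.18169521485839 0.15924241314746515
x dir -146.39549914967597 0.10032636477074652
```

```bash
cat >> h.py <<'E'
post=np.array([.5380,.1450]); PY=34.6
def u(a): a=np.radians(a); return np.array([np.cos(a),np.sin(a)])
def slat(c,yaw,side,s=-.042):
    g=np.array(c)+s*u(yaw)
    robot.set_gripper(.05)
    robot.move_pose([*g,.13],[180,0,yaw+180])
    hit=robot.line_to([*g,.077],vel=.12,guard=8); zg=P()[2]
    robot.set_gripper(0); o=robot.observe(); print("grip",hit,zg,o["gripper_width"],o["gripper_force"])
    robot.line_to([*g,.215],vel=.3)
    t=post+side*.034*u(PY+90)+s*u(PY)
    robot.move_pose([*t,.215],[180,0,PY+180])
    robot.line_to([*t,zg+.072],vel=.25)
    hit=robot.line_to([*t,zg+.060],vel=.03,guard=5); print("place",hit,P()[2]-zg, robot.observe()["gripper_width"])
    robot.set_gripper(.035)
    robot.line_to([*t,.215],vel=.3); print("t",robot.observe()["time"])
E
python3 - <<'E'
from h import *
slat([.548,-.123],-.3,1)
im=robot.grab_frame("top"); cv2.imwrite("pics/t2.png",im[100:300,60:360].repeat(2,0).repeat(2,1))
E
```

```text
grip False 0.07760953537976065 0.017638723203459748 59.183637499809265
place True 0.06062591710777521 0.01799422547288792
t 8.8833
```

View pics/t2.png

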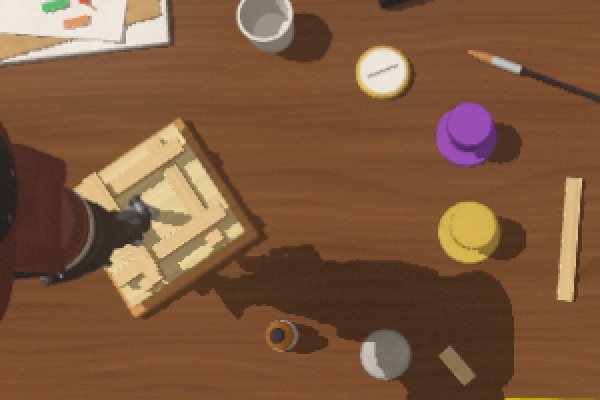

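The first slat is off the table and on the press, partly hidden by the arm. Now the second one, then a wrist look at the lattice.

```bash
python3 - <<'E'
from h import *
slat([.505,-.389],-6.6,-1)
robot.move_pose([post[0]-.05,post[1]-.02,.32],[180,0,214.6]); robot.pause(.3)
wc=robot.get_calibration("wrist"); im=robot.grab_frame("wrist"); np.save("wc2.npy",wc,allow_pickle=True)
cv2.imwrite("pics/w2c.png",cv2.resize(im[110:285,160:345],None,fx=3.2,fy=3.2,interpolation=cv2.INTER_CUBIC))
cv2.imwrite("pics/w2.png",im); t=robot.grab_frame("top"); cv2.imwrite("pics/top2.png",t)
E
```

```text
grip True 0.08052792305740591 0.0174333108152426 58.460825085639954
place False 0.06096403409396178 0.016960524767801084
t 16.0417
```

View pics/w2c.png

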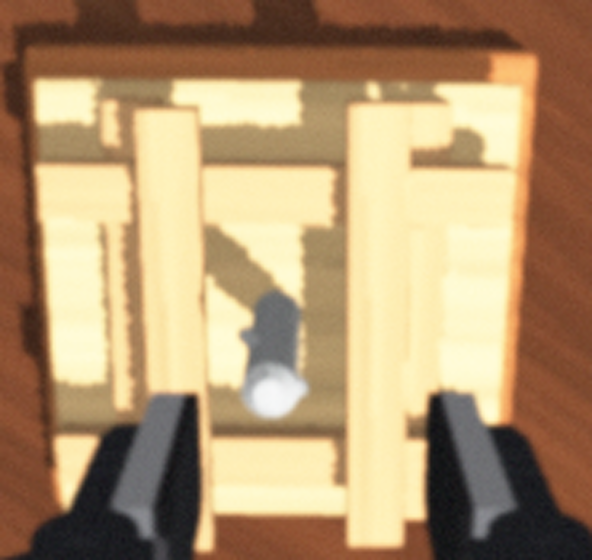

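The lattice shows both loose slats standing either side of the post, with the post top at (271,394) in the crop. I'll check the numbers and locate the collar by its foot.

```bash
python3 - <<'E'
from h import *
wc=np.load("wc2.npy",allow_pickle=True).item()
f=lambda c:np.array(c)/3.2+[160,110]-.35
pw=onplane(wc,f([(272,394)]),.111)[0][:2]; print("post",pw)
X=u(PY);Y=u(PY+90)
for q in ([(168,109),(186,551)],[(380,103),(376,546)]):
    w=onplane(wc,f(q),.074)[:,:2]-pw; print("ends in press frame",np.round(np.c_[w@X,w@Y],4),"centre",(w@X).mean(),(w@Y).mean())
cal=robot.get_calibration("top"); im=cv2.imread("pics/top2.png"); h=cv2.cvtColor(im,cv2.COLOR_BGR2HSV)
m=(h[...,0]>18)&(h[...,0]<28)&(h[...,1]>120)&(h[...,2]>80)
b=max([b for b in blobs(m,100) if abs(np.argwhere(b).mean(0)-[216,294]).max()<15],key=lambda b:b.sum())
c=max(cv2.findContours(b.astype(np.uint8),0,cv2.CHAIN_APPROX_NONE)[0],key=cv2.contourArea)[:,0]
w=onplane(cal,c,.006)[:,:2]; print(cv2.minEnclosingCircle((w*1000).astype(np.float32)), w.min(0),w.max(0))
print(robot.observe()["time"])
E
```

```text
post [0.5373786  0.14583929]
ends in press frame [[-0.0808 -0.0332]
 [ 0.079  -0.0336]] centre -0.0009160232730796511 -0.033382537709609236
ends in press frame [[-0.0826  0.0336]
 [ 0.0769  0.0352]] centre -0.0028407768105138884 0.03438402692990376Traceback (most recent call last):
  File "<stdin>", line 10, in <module>
ValueError: max() iterable argument is empty
```

```bash
python3 - <<'E'
from h import *
cal=robot.get_calibration("top")
for n in("top0","top2"):
    im=cv2.imread(f"pics/{n}.png"); h=cv2.cvtColor(im,cv2.COLOR_BGR2HSV)
    print(n,h[216,294])
    m=(h[...,0]>18)&(h[...,0]<28)&(h[...,1]>135)&(h[...,2]>70); w=np.zeros_like(m); w[185:245,265:325]=1
    for b in blobs(m&w,100):
        c=max(cv2.findContours(b.astype(np.uint8),0,cv2.CHAIN_APPROX_NONE)[0],key=cv2.contourArea)[:,0]
        w=onplane(cal,c,.006)[:,:2]; print(b.sum(),cv2.minEnclosingCircle((w*1000).astype(np.float32)), w.min(0),w.max(0))
E
```

```text
top0 [ 22 166 212]
755 ((515.5541381835938, -260.476806640625), 40.47256088256836) [ 0.47581477 -0.29907065] [ 0.55400894 -0.22115871]
top2 [ 12 154 131]
607 ((499.4922180175781, -305.9742736816406), 50.089508056640625) [ 0.45950681 -0.33784732] [ 0.54826216 -0.2618015 ]
```

View pics/top2.png

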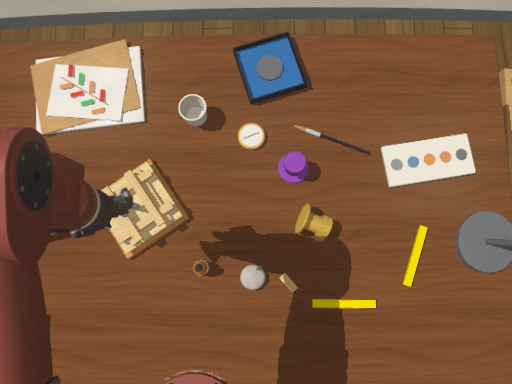

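The collar has been knocked over: its foot is near (303,222) and its head near (322,226). My approach move to slat B swept too low. I'll look at it closely with the wrist camera, then right it.

```bash
python3 - <<'E'
from h import *
robot.set_gripper(.085)
robot.line_to(P()+[0,0,.02],vel=.3)
robot.move_pose([.45,-.29,.33],[180,0,180]); robot.pause(.3)
wc=robot.get_calibration("wrist"); im=robot.grab_frame("wrist"); np.save("wc3.npy",wc,allow_pickle=True); cv2.imwrite("pics/w3.png",im)
t=robot.grab_frame("top"); cv2.imwrite("pics/top3.png",t); print(robot.observe()["time"])
h=cv2.cvtColor(im,cv2.COLOR_BGR2HSV); m=(h[...,0]>18)&(h[...,0]<28)&(h[...,1]>125)&(h[...,2]>70)
b=max(blobs(m,300),key=lambda b:b.sum()); ys,xs=np.nonzero(b); print(xs.min(),xs.max(),ys.min(),ys.max(),b.sum())
cx,cy=int(xs.mean()),int(ys.mean()); print(cx,cy)
x0,y0=max(cx-75,0),max(cy-75,0); c=im[y0:y0+150,x0:x0+150]; print("origin",x0,y0)
cv2.imwrite("pics/w3c.png",cv2.resize(c,None,fx=4,fy=4,interpolation=cv2.INTER_CUBIC))
E
```

```text
19.7167
207 280 164 234 2116
238 192
origin 163 117
```

View pics/w3c.png

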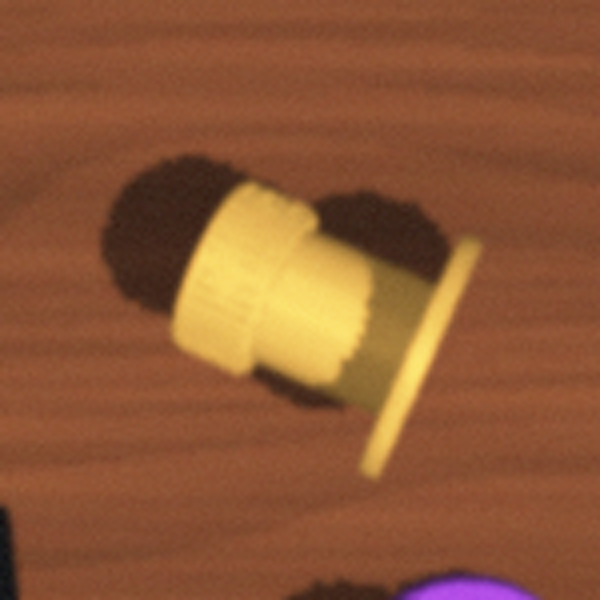

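The collar lies with its foot rim between crop points (478,240) and (367,475). The head's side edges run (255,182)–(318,215) and (172,335)–(240,375). I'll compute the axis and plan a tilted grasp that is rotated by 90–100°.

```bash
cat > up.py <<'E'
from h import *
from scipy.spatial.transform import Rotation as Ro
wc=np.load("wc3.npy",allow_pickle=True).item()
f=lambda c:np.array(c)/4+[163,117]-.4
F=onplane(wc,f([(478,240),(367,475)]),.0399); Hd=onplane(wc,f([(246.3,277)]),.0288)[0]
foot=F.mean(0); v=Hd-foot; d=v[:2]/np.linalg.norm(v[:2]); d3=np.r_[d,0]; th=np.radians(10.8)
dax=np.cos(th)*d3-np.array([0,0,np.sin(th)])
rim=(F[0]-F[1])[:2]; 
n=np.array([-d[1],d[0],0]) # horizontal closing axis
def pose(g,al,sgn=1,sh=.054):
    """grasp point g, approach tilted al deg from down towards +d; TCP pos, euler"""
    a=np.radians(al); z=np.sin(a)*d3-np.cos(a)*np.array([0,0,1.]); y=sgn*n; x=np.cross(y,z)
    return g-sh*z, Ro.from_matrix(np.c_[x,y,z]).as_euler("xyz",degrees=True)
E
python3 - <<'E'
from up import *
print("foot",foot,"dia",np.linalg.norm(rim),"head",Hd,"axial dist",np.linalg.norm(v),"dir",np.degrees(np.arctan2(d[1],d[0])),"rim perp",(rim/np.linalg.norm(rim))@d)
for s in(1,-1):
    for al in(-50,-40,-30,0,30,45,55,65):
        p,r=pose(Hd if al<0 else Hd+[0,0,.05],al,s); q=robot.ik(p,r); print(s,al,np.round(p,3),np.round(r),None if q is None else np.round(q))
E
```

```text
foot [ 0.50590851 -0.27571775  0.0399    ] dia 0.08308570360508966 head [ 0.48245083 -0.32949329  0.0288    ] axial dist 0.05970997722738586 dir -113.56753956158497 rim perp 0.0017253002204802325
1 -50 [ 0.466 -0.367  0.064] [180. -50.  66.] [-65.  43.  14.  99.  35.  36.]
1 -40 [ 0.469 -0.361  0.07 ] [180. -40.  66.] [-62.  33.   6.  91.  30.  44.]
1 -30 [ 0.472 -0.354  0.076] [180. -30.  66.] [-59.  25.  -1.  83.  24.  50.]
1 0 [ 0.482 -0.329  0.133] [180.   0.  66.] [-47.   6. -13.  72.   0.  66.]
1 30 [ 0.493 -0.305  0.126] [-180.   30.   66.] [-33.   4. -19.  62. -30.  79.]
1 45 [ 0.498 -0.294  0.117] [180.  45.  66.] [-27.   8. -19.  59. -45.  85.]
1 55 [ 0.5   -0.289  0.11 ] [-180.   55.   66.] [-24.  13. -18.  58. -55.  89.]
1 65 [ 0.502 -0.285  0.102] [180.  65.  66.] [-22.  19. -16.  59. -65.  95.]
-1 -50 [ 0.466 -0.367  0.064] [-180.   50. -114.] [ -65.   43.   14.   99.   35. -144.]
-1 -40 [ 0.469 -0.361  0.07 ] [-180.   40. -114.] [ -62.   33.    6.   91.   30. -136.]
-1 -30 [ 0.472 -0.354  0.076] [-180.   30. -114.] [ -59.   25.   -1.   83.   24. -130.]
-1 0 [ 0.482 -0.329  0.133] [-180.    0. -114.] [ -47.    6.  -13.   72.    0. -114.]
-1 30 [ 0.493 -0.305  0.126] [ 180.  -30. -114.] [ -33.    4.  -19.   62.  -30. -101.]
-1 45 [ 0.498 -0.294  0.117] [-180.  -45. -114.] [-27.   8. -19.  59. -45. -95.]
-1 55 [ 0.5   -0.289  0.11 ] [-180.  -55. -114.] [-24.  13. -18.  58. -55. -91.]
-1 65 [ 0.502 -0.285  0.102] [-180.  -65. -114.] [-22.  19. -16.  59. -65. -85.]
```

```bash
python3 - <<'E'
from up import *
S=-1
st=lambda n:print(n,np.round([robot.observe()[k] for k in("time","gripper_width","gripper_force")],3),np.round(robot.observe()["ft_force"],1))
p,r=pose(Hd,-40,S,.13); robot.move_pose(p,r)
p,r=pose(Hd,-40,S,.050); print("hit",robot.line_to(p,vel=.1,guard=8)); 
robot.set_gripper(0); st("grip")
robot.line_to(P()+[0,0,.105],vel=.2); st("lift")
G=Hd+[0,0,.105]
for al in(0,30,59):
    p,r=pose(G,al,S,.050); robot.move_pose(p,r)
st("rot")
p,r=pose(np.r_[Hd[:2],.070],59,S,.050); robot.line_to(p,vel=.12)
p,r=pose(np.r_[Hd[:2],.052],59,S,.050); print("down hit",robot.line_to(p,vel=.03,guard=8)); st("down"); print(P()-p)
cv2.imwrite("pics/s4.png",robot.grab_frame("scene")[120:300,130:330].repeat(3,0).repeat(3,1))
E
```

```text
hit False
grip [2.2508e+01 5.2000e-02 6.2205e+01] [ 0.1 -1.   5. ]
lift [2.3183e+01 5.3000e-02 6.2941e+01] [-0.1 -0.3 -2.5]
rot [2.4917e+01 5.3000e-02 6.3241e+01] [ 0.5 -1.2 -1.3]
down hit True
down [2.5983e+01 5.3000e-02 6.3794e+01] [2.  2.5 3.3]
[ 0.00073913 -0.00010464  0.0108865 ]
```

View pics/s4.png

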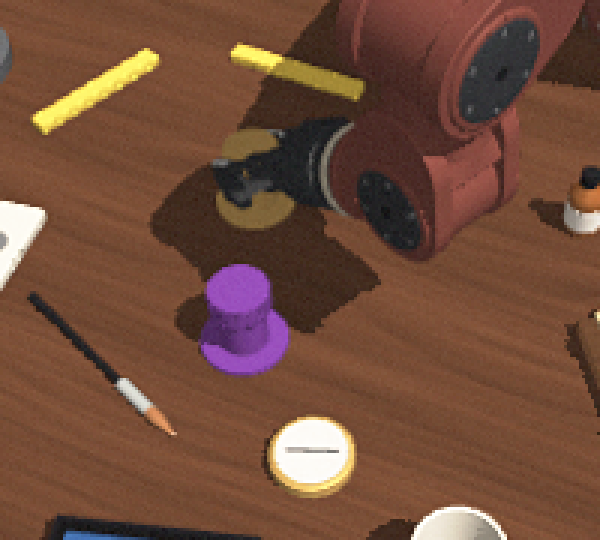

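The collar stands upright with its foot on the table near (253,205) in the crop. I'll release it, retreat and measure it again without viewing a picture.

```bash
python3 - <<'E'
from up import *
p0=P(); z=pose(Hd,59,-1,.05)[0]-pose(Hd,59,-1,1.05)[0]; print(z)
robot.set_gripper(.085); robot.line_to(p0-.13*z,vel=.2)
robot.move_pose([.42,-.08,.33],[180,0,180]); robot.pause(.2)
cal=robot.get_calibration("top"); im=robot.grab_frame("top"); cv2.imwrite("pics/top5.png",im); print("t",robot.observe()["time"])
sc=robot.get_calibration("scene"); ims=robot.grab_frame("scene"); cv2.imwrite("pics/sc5.png",ims)
for im,cal in((im,cal),(ims,sc)):
    h=cv2.cvtColor(im,cv2.COLOR_BGR2HSV)
    m=(h[...,0]>18)&(h[...,0]<26)&(h[...,1]>125)&(h[...,2]>70)
    for b in blobs(m,150):
        c=max(cv2.findContours(b.astype(np.uint8),0,cv2.CHAIN_APPROX_NONE)[0],key=cv2.contourArea)[:,0]
        w=onplane(cal,c,.004)[:,:2]
        if abs(w.mean(0)-[.49,-.33]).max()<.12: print(b.sum(),cv2.minEnclosingCircle((w*1000).astype(np.float32)), w.min(0),w.max(0))
E
```

```text
[-0.34272104 -0.78567046 -0.51503807]
t 28.6
755 ((483.7372741699219, -330.2962951660156), 40.43455505371094) [ 0.44434403 -0.36866435] [ 0.52208507 -0.29040276]
182 ((427.7170715332031, -360.64105224609375), 35.47584915161133) [ 0.39227153 -0.39422306] [ 0.46248445 -0.3333813 ]
182 ((482.6548156738281, -328.65167236328125), 39.41386795043945) [ 0.44385396 -0.355615  ] [ 0.52152467 -0.28967578]
```

```bash
python3 - <<'E'
from h import *
c=[.4835,-.3297]
st=lambda n:print(n,np.round([robot.observe()[k] for k in("time","gripper_width","gripper_force")],3),np.round(robot.observe()["ft_force"],1),np.round(P(),4))
robot.move_pose([*c,.20],[180,0,235])
print(robot.line_to([*c,.112],vel=.15,guard=10)); robot.set_gripper(0); st("g1"); robot.set_gripper(.075)
robot.line_to([*c,.165],vel=.25); robot.move_pose([*c,.165],[180,0,145])
print(robot.line_to([*c,.112],vel=.15,guard=10)); robot.set_gripper(0); st("g2"); zg=P()[2]
robot.line_to([*c,zg+.145],vel=.25); 
robot.move_pose([*post,zg+.135],[180,0,145]); robot.pause(.2); st("over")
print("hit",robot.line_to([*post,zg+.0865],vel=.03,guard=8)); st("in"); print("underside",P()[2]-zg); open("zg","w").write(str(zg))
E
```

```text
False
g1 [3.0958e+01 5.2000e-02 6.3250e+01] [-0.6  1.   7.3] [ 0.4841 -0.3303  0.1135]
False
g2 [3.3892e+01 5.2000e-02 6.3104e+01] [-0.3  0.2  6.3] [ 0.4843 -0.3305  0.1139]
over [3.6575e+01 5.2000e-02 6.3111e+01] [-0.2  0.4 -2.3] [0.5382 0.1442 0.2488]
hit True
in [3.8117e+01 5.3000e-02 6.3541e+01] [-1.5 -0.   5.5] [0.538  0.145  0.2014]
underside 0.0875527713744851
```

```bash
python3 - <<'E'
from h import *
zg=float(open("zg").read()); z=zg+.0867
for k in range(34):
    yaw=145+3*(k+1)
    robot.line_to([*post,z],vel=.05,rotation=[180,0,yaw])
    o=robot.observe(); fz=o["ft_force"][2]; und=o["tool_pos"][2]-zg
    print(yaw,round(o["time"],2),np.round(o["ft_force"],1),np.round(o["torque"][2],2),round(und,4))
    if fz<0.5 and k>=0:
        hit=robot.line_to([*post,zg+.080],vel=.05,guard=8); print("try",hit,P()[2]-zg)
        if P()[2]-zg<.0825: break
        robot.line_to([*post,z],vel=.05)
E
```

```text
148 38.37 [ 0.5 -0.2  4.6] 0.04 0.0875
151 38.62 [-1.8  0.1  7.1] 0.08 0.0875
154 38.87 [-3.6  0.1  6.6] 0.05 0.0874
157 39.12 [-2.3  0.4  6.5] 0.05 0.0874
160 39.37 [0.2 0.5 4.9] -0.01 0.0874
163 39.62 [ 0.3 -0.   4.7] 0.07 0.0874
166 39.87 [0.4 0.3 6.2] 0.05 0.0874
169 40.12 [-1.6 -0.2  6.4] 0.01 0.0874
172 40.37 [-1.9  1.2  6.8] -0.02 0.0873
175 40.62 [-2.9  0.9  5.6] -0.01 0.0872
178 40.87 [-2.1 -1.   6.6] -0.02 0.0873
181 41.12 [-2.2  0.   5.5] -0.06 0.0873
184 41.37 [-1.5 -0.5  5.3] 0.03 0.0872
187 41.62 [1.9 0.1 1.2] 0.05 0.0868
190 41.87 [ 1.7 -0.8 -0.1] 0.11 0.0866
try True 0.08032862789792485
```

```bash
python3 - <<'E'
from h import *
zg=float(open("zg").read())
def st(n): o=robot.observe(); print(n,round(o["time"],2),np.round(o["ft_force"],1),np.round(o["torque"],2),"und",np.round(o["tool_pos"][2]-zg,4),o["tool_pos"][:2],o["gripper_width"],o["gripper_force"])
st("0")
for z in (.078,.075,.072,.070,.068,.0665,.0655,.0645):
    hit=robot.line_to([*post,zg+z],vel=.03,guard=25); st(z)
    if hit or robot.observe()["ft_force"][2]>24: break
robot.pause(.5); st("hold")
E
```

```text
0 42.08 [  3.9   0.  -14.6] [ 0.04 -1.07  0.26] und 0.0803 [0.53852657 0.14497224] 0.052508161471336995 65.2971088886261
0.078 42.28 [ 2.9  0.6 -2.5] [-0.08 -0.6   0.31] und 0.0783 [0.53854276 0.14500658] 0.05261850728551285 66.33471250534058
hold 42.78 [ 3.5  0.5 -4.6] [-0.08 -0.81  0.29] und 0.0779 [0.53843884 0.14494717] 0.052836139985345865 66.18459463119507
```

```bash
python3 - <<'E'
from h import *
zg=float(open("zg").read())
def st(n): o=robot.observe(); print(n,round(o["time"],2),np.round(o["ft_force"],1),np.round(o["torque"],2),"und",np.round(o["tool_pos"][2]-zg,4),o["tool_pos"][:2],o["gripper_width"],round(o["gripper_force"],1))
robot.line_to([*post,zg+.078],vel=.03,rotation=[180,0,191]); st("191")
for z in (.076,.074,.072,.070,.068,.0665,.0655,.0645):
    hit=robot.line_to([*post,zg+z],vel=.015,guard=30); robot.pause(.15); st((z,hit))
    if robot.observe()["ft_force"][2]>22: break
E
```

```text
191 43.03 [ 5.3 -1.7 -4.3] [-0.15 -1.26  0.2 ] und 0.078 [0.53835291 0.14483932] 0.052527410259352494 66.0
(0.076, False) 43.47 [ 5.2 -1.7  2. ] [-0.44 -1.21  0.1 ] und 0.0765 [0.53840009 0.14487082] 0.05279371622254103 66.6
(0.074, False) 43.9 [ 6.1 -1.5  2. ] [-0.24 -1.5   0.17] und 0.0743 [0.53853205 0.14490732] 0.052263041812116336 66.7
(0.072, False) 44.33 [ 7.1 -0.8  4.1] [-0.3  -1.35  0.23] und 0.0728 [0.53870253 0.14496645] 0.05273759304765228 67.1
(0.07, False) 44.77 [ 6.1 -1.   4.9] [-0.3  -1.24  0.23] und 0.071 [0.53881586 0.14497165] 0.0524511407957525 67.2
(0.068, False) 45.2 [ 5.7 -1.3  6.7] [-0.28 -1.17  0.14] und 0.0692 [0.53888594 0.1449931 ] 0.052262446311210395 67.4
(0.0665, False) 45.6 [ 6.3 -0.5  6.2] [-0.25 -1.15  0.23] und 0.0678 [0.53892696 0.14502163] 0.0519418057246726 67.4
(0.0655, False) 46.0 [ 5.3 -1.3  8.6] [-0.26 -0.99  0.2 ] und 0.067 [0.53898729 0.14501511] 0.052297650230924836 67.4
(0.0645, False) 46.4 [ 3.4 -1.6  8.9] [-0.3  -0.92  0.15] und 0.0662 [0.53900042 0.14502045] 0.052749636239220035 67.5
```

```bash
python3 - <<'E'
from h import *
zg=float(open("zg").read())
def st(n): o=robot.observe(); print(n,round(o["time"],2),np.round(o["ft_force"],1),"und",np.round(o["tool_pos"][2]-zg,4),o["tool_pos"][:2],o["gripper_width"])
for z in (.0635,.0625,.0615,.0605,.0595,.0585,.0575):
    robot.line_to([*post,zg+z],vel=.015,guard=30); robot.pause(.15); st(z)
    if robot.observe()["ft_force"][2]>24: break
robot.pause(.4); st("hold")
# check foot height of slats & collar in wrist/scene by colour: gold foot centre and rim
cal=robot.get_calibration("scene"); im=robot.grab_frame("scene"); cv2.imwrite("pics/sc6.png",im)
h=cv2.cvtColor(im,cv2.COLOR_BGR2HSV); m=(h[...,0]>20)&(h[...,0]<26)&(h[...,1]>135)&(h[...,2]>70)
for b in blobs(m,40):
    ys,xs=np.nonzero(b)
    if abs(xs.mean()-375)<50 and abs(ys.mean()-235)<50: print(b.sum(),xs.min(),xs.max(),ys.min(),ys.max())
P6=cv2.projectPoints(np.array([[*post,z] for z in(.066,.074,.088)]),cal["rvec"],cal["tvec"],np.array([[192/np.tan(np.radians(cal["vertical_fov"])/2),0,cal["cx"]],[0,192/np.tan(np.radians(cal["vertical_fov"])/2),cal["cy"]],[0,0,1]]),np.array([cal["k1"],0,0,0]))[0][:,0]; print(P6)
E
```

```text
0.0635 46.8 [ 2.4 -2.6 14.4] und 0.0659 [0.53905651 0.14504482] 0.05248821450973841
0.0625 47.2 [-1.7 -2.7 22.9] und 0.0658 [0.5390774  0.14507656] 0.052603401599022624
0.0615 47.6 [-4.5 -2.7 29.9] und 0.0658 [0.5391506  0.14509543] 0.05271559478421519
hold 48.0 [-5.7 -3.7 29.9] und 0.0658 [0.5391179  0.14507946] 0.0522228172556606
[[373.22692903 238.19407061]
 [373.99275866 236.27110622]
 [375.35596212 232.84564062]]
```

The hard stop shows clearly: the underside is at 65.8 mm and the force rises steeply. I'm handing in while still holding it pushed down.

```bash
python3 -c "
from plant import robot
print(robot.job_done(), robot.observe()['time'])"
```

```text
the job is handed in; nothing more can be done
the job is handed in; nothing more can be done
```

I handed the job in at about 48 s, with both slats laid and the collar keyed over the pin and held against the hard stop (underside about 65.8 mm, about 30 N); my arm knocked the collar over early on, so I stood it upright again, and I have no verdict from the judging.

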